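Hang the blend caddy on the spring weigh arm

TASK

Weigh the finished blend: first push the parked weigh arm round to its stop, so that its cradle stands over the brass drip tray, then hang the bottle caddy on it by threading the cradle in under the caddy's steel bar and lowering the bar into the cradle. The arm is sprung and sinks under the weight: keep hold and let it down gently until the arm has taken the load and is still, and only then let go, so that it neither drops nor bounces. Leave the caddy hanging upright and still over the drip tray with its three bottles standing in it, and do not push aside or topple the other things on the table.

Things in the scene. Friction and masses are not known exactly. Their poses are not given: they have to be found in the camera images.
- stand: fixed weigh stand; origin under the post's centre, on the table. Foot 130 x 150 x 12 mm, steel post 24 mm across, pivot fork up to 255 mm. Its -x axis runs from the post to the brass drip tray: the way the arm points at its stop (within about 15 degrees of pointing to world -x)
- drip_tray (a point): centre of the top of the fixed brass drip tray, a disc 110 mm across and 8 mm high, 170 mm from the post axis; when the arm is at its stop its cradle stands over this point
- swing (a joint): swing of the arm about the post, rad: 0 = at the stop, over the drip tray; grows clockwise seen from above, so the parked arm stands off to the robot's left (+y) and is pushed to the right to get home; limit 1.4. Only friction (0.12 N m): it stays where left. Push it by the side of the green beam, e.g. with shut fingers
- sink (a joint): sink of the sprung arm, rad: 0 = unloaded, at its upper stop; grows as the cradle goes down; limit 0.5 (80 mm lower). Preloaded: about 1.0 N down at the cradle starts it sinking, then about 0.75 N more per 10 mm. Under the caddy it rests at about 0.14 to 0.27 rad, 25 to 45 mm lower; lightly damped
- cradle (a point): floor centre of the steel cradle at the arm's end, 169 mm from the post axis, 250 mm up when unloaded. A trough 26 mm wide across the arm, 12 mm long at its floor, about 28 mm at its mouth, with sloping lips 15 mm high before and behind; nothing of it reaches over 20 mm below this point. The green beam (14 x 14 mm) from the post slopes up to it by 0.12 rad when unloaded
- post_top (a point): point on the post axis 250 mm above the table (20 mm over the arm's pivot), where the arm turns; the arm points from here to the cradle
- caddy: wooden caddy, three pockets along its y; origin under its centre, z up. Tray 50 (x) x 130 (y) x 36 mm high, floor and walls 4 mm. At each y end a flat upright rises to a round steel bar (8 mm) along y, axis 145 mm up. Between bottle tops (84 mm up) and bar is an open window 128 mm wide, where the arm passes along x. Same either way round. 0.3 to 0.45 kg with bottles
- bar (a point): middle of the axis of the caddy's steel bar, 145 mm above its underside; when hung, it lies about 4 to 8 mm above the cradle's floor point and the bar is square to the arm
- grip (a point): centre of the upper part of the dark wooden grip block on the bar's middle, 41 mm above the bar's axis. The block is 30 mm along caddy x, 16 mm along y, stands on a thin neck and spans 17 to 59 mm above the bar's axis; take it from above, fingers closing along the caddy's y, fingertips kept above the bar
- blend: amber dropper bottle, 32 mm across, 80 mm tall, loose in the caddy's middle pocket; origin under its centre
- vial_a: small amber dropper vial (yellow label), 26 mm across, 66 mm tall, loose in the caddy's pocket at -y; origin under its centre
- vial_b: small amber dropper vial (green label), 26 mm across, 66 mm tall, loose in the caddy's pocket at +y; origin under its centre
- near_front: bystander: amber dropper bottle 34 mm across, 105 mm tall, standing close beside the caddy; origin under its centre
- near_back: bystander: amber dropper bottle with grey label, 34 mm across, 105 mm tall, standing close beside the caddy on its other side; origin under its centre
- tray: bystander: white tray 130 x 100 x 14 mm with flask and atomiser on it; origin under its centre
- flask: bystander: glass flask 50 x 32 x 69 mm with brass neck, on the tray; origin under its centre
- atomiser: bystander: brass atomiser 28 mm across, 70 mm tall, on the tray; origin under its centre
- pump: bystander: amber pump bottle 52 mm across, 160 mm tall; origin under its centre
- beaker: bystander: glass beaker 60 mm across, 75 mm tall; origin under its centre

How it is judged:
On the way, in this order (a step that is already met when the one before it is completed fails the run):
1. the empty arm is swung home to its stop over the drip tray, the caddy still standing on the table (value of joint each of swing, sink below 0.08 rad and height (world z) of caddy below 0.02 m), for 0.2 s.
2. the bar lies in the cradle and the arm has sunk and is still while the caddy is still held (value of joint swing below 0.12 rad and value of joint sink between 0.1 and 0.4 rad and velocity of joint sink between -0.08 and 0.08 rad/s and distance between bar and cradle below 0.016 m and angle between caddy's own z axis and vertical below 0.2 rad and linear speed of caddy below 0.05 m/s and contact force between the fingers and caddy above 0.3 N), for 0.3 s.
At the end, for the whole second after the job is handed in: arm at its stop (within 0.12 rad), sunk 0.10 to 0.40 rad and still; bar middle within 16 mm of the cradle floor point; caddy over 25 mm off the table, upright within 0.2 rad, slower than 50 mm/s, its three bottles standing in it; gripper off it (value of joint swing below 0.12 rad and value of joint sink between 0.1 and 0.4 rad and velocity of joint sink between -0.08 and 0.08 rad/s and distance between bar and cradle below 0.016 m and angle between caddy's own z axis and vertical below 0.2 rad and linear speed of caddy below 0.05 m/s and z of each of blend, vial_a, vial_b in the frame of caddy below 0.015 m and horizontal distance between each of blend, vial_a, vial_b and caddy below 0.06 m and angle between each of blend, vial_a, vial_b's own z axis and vertical below 0.4 rad and height (world z) of caddy above 0.025 m and contact force between the fingers and caddy below 0.05 N); the robot touches nothing.
It fails at once if with the caddy's bar at the cradle, the sprung arm drops or springs up (faster than 0.8 rad/s, about 0.14 m/s at the cradle) (distance between bar and cradle below 0.04 m and (velocity of joint sink above 0.8 rad/s or velocity of joint sink below -0.8 rad/s)).
It fails at once if a bystander is shifted by more than 30 mm or tipped (distance of any of near_front, near_back, tray, flask, atomiser, pump, beaker from where it was at the start of the episode above 0.03 m or angle between any of near_front, near_back, tray, flask, atomiser, pump, beaker's own z axis and vertical above 0.4 rad).
It fails at once if a bottle leaves the caddy (distance between any of blend, vial_a, vial_b and caddy above 0.09 m).
It also fails if it takes over 72 s, if anything falls off the work surface, if the arm or the gripper's body presses on something with over 40 N, if the wrist force passes 120 N, or if a joint passes its speed limit or range.

ROBOT

A 7-joint arm with a two-finger parallel gripper is mounted at the origin on the work surface. World frame = base frame: x ahead of the robot, y to its left, z up, the work surface at z = 0. Lengths are in m, angles in rad, forces in N, time in s.
With the tool pointing down it reaches from about 0.4 to 0.875 m from the base axis. Payload 19.3 kg.
Tool frame: the origin (TCP) lies where the fingers leave the gripper's body, on its centre line; the fingertips stand bot.tip_reach ahead of it and the grasp point (between the pads) lies 54 mm ahead of it (bot.tip_reach is the distance from the TCP to the fingertips, in m); z points along the fingers, y is the line along which they close (so a half turn about z gives the same grasp; the last joint's range is limited). The gripper opens to 85 mm and grips with 20 to 120 N. Pads are 22 mm wide; open, the fingers measure 114 mm over their backs; the gripper's body (76 mm by 85 mm) begins 54 mm behind the grasp point. The pads swing forward as they close: fully open they stand 13 mm farther back than shut.
Start: joints at [1.248, 0.521, -0.036, 1.599, 0.021, 1.021, -0.113], TCP at [0.156, -0.605, 0.304] pointing down, gripper open.
Joint ranges: [-2.91, 2.91], [-0.3, 2.13], [-1.5, 1.42], [0.17, 2.43], [-1.26, 4.41], [0.16, 1.93], [-2.52, 2.52]. Speed limits (rad/s): [1.89, 1.89, 2.39, 2.39, 3.01, 3.01, 3.01].

INTERFACE

Orientations are given as [roll, pitch, yaw] about the fixed x, y, z axes, in that order (R = Rz(yaw) Ry(pitch) Rx(roll)).
In Python, from workcell import bot gives the robot as it stands. The module is installed in compiled form; this text tells all that it offers.
- The arm moves only by the shell command python3 -m jog 'ROWS' [FORCE]. ROWS is JSON, a list that holds one entry, the list of rows, each a list of 7 numbers: the shift along the tool's x, y, z in mm, then the turn, a rotation vector about the tool's x, y, z in rad, then the opening, from 0 (shut) to 1 (fully open). In form: [[[tx, ty, tz, wx, wy, wz, fingers], ...]]. A call has 1 to 5 rows; each row shifts and turns the commanded pose from where the row before left it, along the tool's axes as they then stand; what a row does not reach is not made up. A row lasts 1/10 s, in which the tool goes at most 50 mm and 8.59 degrees, less where a joint would pass 70% of its speed; a pose out of reach is approached as far as the arm can. A call is refused whole if a number of a shift passes 50 or a number of a turn 0.15, either way. A call with a gripper value outside its range is refused whole. The fingers move at their own pace and stop on an object; FORCE is the grip in N (left out, the last holds). Time passes only in rows, so rows that do not move let the fingers close. It gives the time, the measured TCP pose, the force, the opening and the grip force at its end, in the units of the state.
- bot.observe(): the state, without advancing time (a new reading comes with each control period).
- bot.grab_frame(name): name is "scene" or "side" or "wrist"; returns a dict with "img" (384x512x3 uint8, red, green, blue), "intrinsics" (3x3 intrinsics, pixels), "R" (3x3) and "t" (3): a world point X has camera coordinates R X + t; the wrist camera has in their place "tool_from_camera" (4x4, takes a point from camera to tool coordinates, whose origin is the TCP and whose axes are the flange's). Camera axes: x right, y down, z forward; pixel columns grow to the right and rows downward; lengths in m; the calibration is good to about 2 mm. The wrist camera is an equidistant fisheye: a pixel r from the principal point sees the ray r / f radians off the axis. A picture is of the moment at which its call begins: read the wrist's pose just before it. There is no depth.
- bot.job_done(): hands the job in; it is judged then, once.
Trained networks look in a picture, given as the dict that the camera call returned (one of the last four; its "shot" number tells which), for a name from the list of things; names that differ only in an ending like _2 or _b are one class to them, and where a whole thing is asked for, a point or a joint stands for the part that bears it (a point fixed in the world has none). Each returns a list of dicts, best first, with "conf" (0 to 1); they miss things now and then, are a little off and sometimes report something else, mostly with a low value. They report only what shows in the picture. A call takes as long as a camera call.
- bot.trace(query, picture): "region" (384x512 bool, what is visible of it).
- bot.spot_point(query, picture): "xyz" ([x, y, z] in m, in world coordinates, good to about 4 mm: a listed point, or the origin of a listed thing).
The state is a dict: "clock": time; "qpos": joint angles; "qd": joint speeds; "joint_efforts": joint torques, N m; "position": TCP position; "tool_rot": TCP orientation; "force": force on the tool from outside, world axes, zero at the start; "moment": the same for the moment, N m; "grip_width": finger opening in m; "finger_force": force on a finger pad.
Only numpy, scipy, OpenCV 4.12 (cv2) and the standard library are available. Lean on these libraries where they do the work, as an engineer would, in place of code of your own. Each camera call takes 0.05 s, during which the arm holds its last target. There are 200 camera calls.

## Working session

There is one attempt and no reset: what is moved stays moved. The work goes in short steps, Python scripts to look and compute and a shell command to move; the robot and the scene stay as the last step left them, time stands still between calls to the robot, and variables do not carry over. Pictures are saved under pics/ and viewed, at most 10 in all, crops included, and the job is handed in when it is done.

```bash
mkdir -p pics
cat > h.py <<'E'
import numpy as np, cv2
from workcell import bot
from scipy.spatial.transform import Rotation as Ro
def st():
    s=bot.observe(); print('t',round(s['clock'],2),'p',np.round(s['position'],4),'rot',np.round(s['tool_rot'],3),'F',np.round(s['force'],2),'gw',round(s['grip_width'],4),'ff',s['finger_force']); return s
def find(names,cams=('scene','side')):
    for c in cams:
        p=bot.grab_frame(c)
        for n in names:
            r=bot.spot_point(n,p)
            print(c,n,[(np.round(d['xyz'],3).tolist(),round(d['conf'],2)) for d in r[:2]])
E
python3 - <<'E'
from h import *
s=st(); print(bot.tip_reach)
for c in ('scene','side'):
    p=bot.grab_frame(c); cv2.imwrite(f'pics/{c}0.png',p['img'][:,:,::-1])
find(['stand','drip_tray','cradle','post_top','caddy','bar','grip','near_front','near_back','tray','pump','beaker','blend','vial_a'])
E
```

```text
t 0.0 p [ 0.1563 -0.6049  0.3033] rot [-3.14   0.     0.253] F [-0.16  0.72  0.41] gw 0.0856 ff 0.0
0.0726
scene stand [([0.711, 0.012, -0.002], 0.85)]
scene drip_tray [([0.55, 0.05, 0.012], 0.77)]
scene cradle [([0.654, 0.171, 0.254], 0.57), ([0.713, 0.014, 0.251], 0.19)]
scene post_top [([0.713, 0.012, 0.25], 0.89), ([0.457, -0.275, 0.007], 0.19)]
scene caddy [([0.458, -0.277, -0.001], 0.83)]
scene bar [([0.456, -0.283, 0.144], 0.76)]
scene grip [([0.454, -0.278, 0.186], 0.79), ([0.707, 0.14, 0.0], 0.47)]
scene near_front [([0.395, -0.283, 0.001], 0.83), ([0.712, 0.012, -0.001], 0.7)]
scene near_back [([0.506, -0.324, -0.004], 0.82)]
scene tray [([0.476, 0.311, -0.0], 0.71)]
scene pump [([0.709, 0.134, -0.001], 0.72), ([0.503, 0.337, 0.005], 0.62)]
scene beaker [([0.679, -0.115, -0.005], 0.8)]
scene blend [([0.458, -0.276, 0.005], 0.39), ([0.551, 0.05, 0.009], 0.29)]
scene vial_a [([0.454, -0.276, -0.0], 0.68), ([0.472, -0.244, 0.005], 0.63)]
side stand [([0.717, 0.013, 0.0], 0.95)]
side drip_tray [([0.547, 0.046, 0.01], 0.79)]
side cradle [([0.656, 0.174, 0.253], 0.92)]
side post_top [([0.721, 0.012, 0.251], 0.67)]
side caddy [([0.458, -0.28, 0.002], 0.88)]
side bar [([0.459, -0.278, 0.146], 0.67)]
side grip [([0.716, 0.017, -0.005], 0.71), ([0.459, -0.281, 0.188], 0.59)]
side near_front [([0.396, -0.283, -0.0], 0.68), ([0.46, -0.279, 0.189], 0.61)]
side near_back [([0.503, 0.333, 0.004], 0.7), ([0.503, -0.323, -0.002], 0.68)]
side tray [([0.476, 0.309, 0.002], 0.75), ([0.454, -0.278, 0.006], 0.21)]
side pump [([0.711, 0.13, 0.005], 0.85)]
side beaker [([0.677, -0.111, -0.002], 0.64)]
side blend [([0.457, -0.278, 0.004], 0.48)]
side vial_a [([0.467, -0.238, 0.006], 0.64), ([0.443, -0.323, 0.006], 0.51)]
```

View pics/scene0.png

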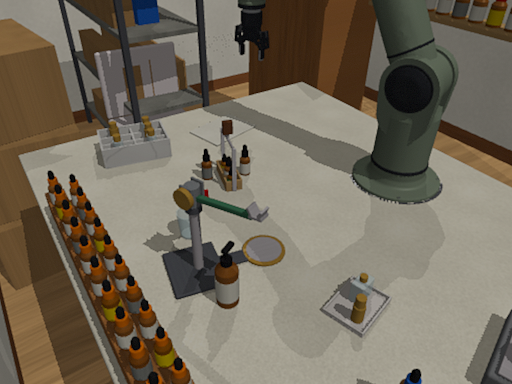

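View pics/side0.png

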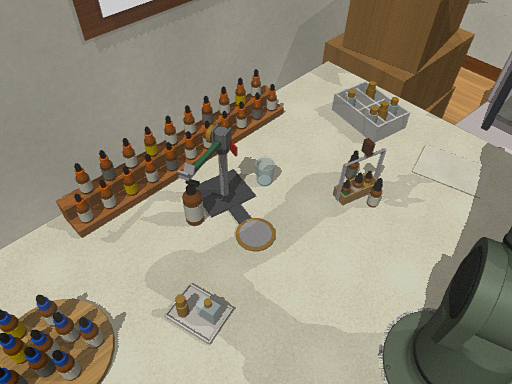

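The scene picture shows the parked arm with its cradle at about (258,212) and the pump beside it at (227,280). The caddy is at (230,170) between two bottles, and the drip tray is at (264,250). The network positions agree with both views. I'll raise the tool, turn it and shut the fingers first.

```bash
cat >> h.py <<'E'
def go(target,yaw=None):
    "print tool-frame shift mm to a world target for TCP, and tool-z turn to yaw"
    s=st(); R=Ro.from_euler('xyz',s['tool_rot']).as_matrix()
    print('shift mm',np.round(R.T@(np.array(target)-s['position'])*1000,1))
    if yaw is not None:
        print('turn',np.round((R.T@np.array([0,0,1])*((yaw-s['tool_rot'][2]+np.pi/2)%np.pi-np.pi/2)),3), 'corr',np.round((Ro.from_matrix(R).inv()*Ro.from_euler('xyz',[np.pi,0,yaw])).as_rotvec(),3))
E
python3 -m jog '[[[0,0,-25,0,0,0.125,0],[0,0,-25,0,0,0.125,0],[0,0,-25,0,0,0.125,0],[0,0,-25,0,0,0.125,0]]]' 40
python3 -c "
from h import *
go([0.72,0.132,0.40],-0.25)"
```

```text
clock: 2.0
position: [0.1563, -0.605, 0.405]
tool_rot: [-3.142, -0.0, -0.252]
force: [0.3, 0.1, -0.1]
grip_width: 0.028
finger_force: 0.0
t 2.0 p [ 0.1563 -0.605   0.405 ] rot [-3.142 -0.    -0.252] F [ 0.26  0.09 -0.12] gw 0.028 ff 0.0
shift mm [ 361.9 -854.4    5.1]
turn [ 0.    -0.    -0.002] corr [-0.    -0.    -0.002]
```

```bash
python3 -m jog '[[[18,-42.7,0,0,0,0,0],[18,-42.7,0,0,0,0,0],[18,-42.7,0,0,0,0,0],[18,-42.7,0,0,0,0,0],[18,-42.7,0,0,0,0,0]]]' >/dev/null
python3 -m jog '[[[18,-42.7,0,0,0,0,0],[18,-42.7,0,0,0,0,0],[18,-42.7,0,0,0,0,0],[18,-42.7,0,0,0,0,0],[18,-42.7,0,0,0,0,0]]]' >/dev/null
python3 -m jog '[[[18,-42.7,0,0,0,0,0],[18,-42.7,0,0,0,0,0],[18,-42.7,0,0,0,0,0],[18,-42.7,0,0,0,0,0],[18,-42.7,0,0,0,0,0]]]'
python3 -c "
from h import *
go([0.72,0.132,0.40],-0.25)"
```

```text
clock: 3.5
position: [0.5757, -0.0486, 0.4041]
tool_rot: [-3.142, -0.0, -0.247]
force: [-0.2, -1.8, 0.4]
grip_width: -0.0003
finger_force: 0.0
t 3.5 p [ 0.5757 -0.0486  0.4041] rot [-3.142 -0.    -0.247] F [-0.21 -1.84  0.36] gw -0.0003 ff 0.0
shift mm [  95.7 -210.4    4.1]
turn [-0.     0.     0.003] corr [-0.    -0.     0.003]
```

```bash
python3 -m jog '[[[19,-42,0,0,0,0,0],[19,-42,0,0,0,0,0],[19,-42,0,0,0,0,0],[19,-42,0,0,0,0,0],[19,-42,0,0,0,0,0]]]' >/dev/null
python3 -m jog '[[[0,0,0,0,0,0,0],[0,0,0,0,0,0,0]]]'
python3 - <<'E'
from h import *
go([0.72,0.132,0.29],-0.25)
find(['cradle','post_top'])
s=bot.observe()
p=bot.grab_frame('wrist'); cv2.imwrite('pics/w1.png',p['img'][:,:,::-1])
E
```

```text
clock: 4.2
position: [0.7184, 0.1311, 0.4028]
tool_rot: [3.141, 0.001, -0.246]
force: [-1.0, -1.3, 0.2]
grip_width: -0.0006
finger_force: 0.0
t 4.2 p [0.7184 0.1311 0.4028] rot [ 3.141e+00  1.000e-03 -2.460e-01] F [-1.   -1.28  0.19] gw -0.0006 ff 0.0
shift mm [  1.4  -1.3 112.8]
turn [ 0.    -0.     0.004] corr [0.001 0.001 0.004]
scene cradle [([0.652, 0.17, 0.253], 0.93), ([0.712, 0.013, 0.247], 0.21)]
scene post_top [([0.714, 0.016, 0.248], 0.92)]
side cradle [([0.652, 0.177, 0.252], 0.85)]
side post_top [([0.72, 0.015, 0.254], 0.7), ([0.443, -0.32, 0.007], 0.61)]
```

View pics/w1.png

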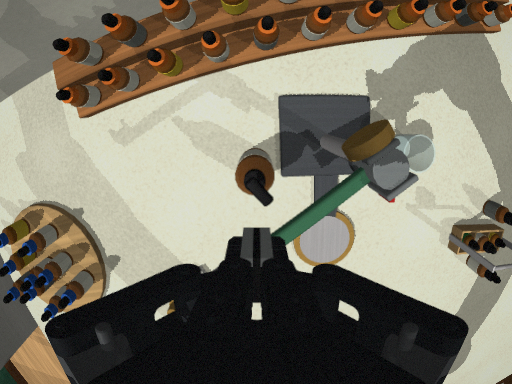

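The wrist view shows the beam from the post at (385,165) running down-left past the right side of the fingertips at (257,240). The pump at (255,180) is well below them. The tips are on the far side of the beam, so I'll descend.

```bash
python3 -m jog '[[[1,-1,25,0,0,0.004,0],[0,0,25,0,0,0,0],[0,0,25,0,0,0,0],[0,0,25,0,0,0,0],[0,0,13,0,0,0,0]]]' 
python3 -m jog '[[[0,0,0,0,0,0,0]]]'
python3 - <<'E'
from h import *
s=st(); R=Ro.from_euler('xyz',s['tool_rot']).as_matrix(); p=s['position']
for a in (105,120,135,147,157):
    q=np.array([.716+.115*np.cos(np.radians(a)),.014+.115*np.sin(np.radians(a)),.29]); print(a,np.round(q,3),np.round(R.T@(q-p)*1000,1)); p=q
find(['cradle'])
E
```

```text
clock: 5.05
position: [0.719, 0.1303, 0.289]
tool_rot: [3.141, 0.002, -0.252]
force: [0.6, 0.7, -0.3]
grip_width: 0.0
finger_force: 0.0
clock: 5.15
position: [0.7191, 0.1305, 0.2895]
tool_rot: [3.14, 0.002, -0.251]
force: [0.2, -0.7, 0.2]
grip_width: 0.0001
finger_force: 0.0
t 5.15 p [0.7191 0.1305 0.2895] rot [ 3.14e+00  2.00e-03 -2.51e-01] F [ 0.25 -0.68  0.19] gw 0.0001 ff 0.0
105 [0.686 0.125 0.29 ] [-30.5  13.4  -0.4]
120 [0.658 0.114 0.29 ] [-24.   18.    0.1]
135 [0.635 0.095 0.29 ] [-18.5  23.6   0.1]
147 [0.62  0.077 0.29 ] [-10.   21.9   0. ]
157 [0.61  0.059 0.29 ] [-4.7 19.5  0. ]
scene cradle [([0.655, 0.171, 0.253], 0.71)]
side cradle [([0.459, -0.278, 0.146], 0.66), ([0.653, 0.175, 0.253], 0.62)]
```

```bash
python3 -m jog '[[[-15,7,0,0,0,0,0],[-15,7,0,0,0,0,0],[-12,9,0,0,0,0,0],[-12,9,0,0,0,0,0]]]' 
python3 -m jog '[[[-9,12,0,0,0,0,0],[-9,12,0,0,0,0,0],[-5,11,0,0,0,0,0],[-5,11,0,0,0,0,0]]]'
python3 - <<'E'
from h import *
go([.610,.059,.29],-.25)
find(['cradle'])
E
```

```text
clock: 5.75
position: [0.6592, 0.1133, 0.2923]
tool_rot: [-3.141, -0.002, -0.251]
force: [1.4, -0.3, 0.1]
grip_width: 0.0003
finger_force: 0.8
clock: 6.15
position: [0.6208, 0.0754, 0.2918]
tool_rot: [-3.141, -0.002, -0.251]
force: [1.8, 0.7, -0.3]
grip_width: 0.0004
finger_force: 0.7
t 6.15 p [0.6208 0.0754 0.2918] rot [-3.141e+00 -2.000e-03 -2.510e-01] F [ 1.79  0.72 -0.31] gw 0.0004 ff 0.7117418706184253
shift mm [-6.4 18.5  1.8]
turn [ 0.    -0.    -0.001] corr [-0.001 -0.002 -0.001]
scene cradle [([0.557, 0.077, 0.254], 0.85)]
side cradle [([0.558, 0.079, 0.251], 0.65)]
```

```bash
python3 -m jog '[[[-2,8,0,0,0,0,0],[-1,6,0,0,0,0,0],[-1,3,0,0,0,0,0]]]' 
python3 -m jog '[[[0,2,0,0,0,0,0],[0,2,0,0,0,0,0]]]'
python3 -m jog '[[[0,2,0,0,0,0,0],[0,1,0,0,0,0,0]]]'
python3 -c "
from h import *
find(['cradle','drip_tray'])"
```

```text
clock: 6.65
position: [0.6125, 0.0595, 0.2908]
tool_rot: [3.141, 0.0, -0.252]
force: [1.4, 1.0, 0.4]
grip_width: 0.0002
finger_force: 0.6
clock: 6.85
position: [0.6117, 0.0568, 0.2909]
tool_rot: [-3.141, 0.0, -0.251]
force: [2.3, 7.7, -1.0]
grip_width: 0.0002
finger_force: 4.3
clock: 7.05
position: [0.6114, 0.0559, 0.2912]
tool_rot: [-3.138, -0.001, -0.249]
force: [4.9, 15.1, -2.5]
grip_width: 0.0005
finger_force: 8.0
scene cradle [([0.552, 0.047, 0.253], 0.76), ([0.457, -0.284, 0.145], 0.19)]
scene drip_tray [([0.552, 0.048, 0.009], 0.56)]
side cradle [([0.551, 0.05, 0.253], 0.66)]
side drip_tray [([0.546, 0.044, 0.006], 0.66)]
```

```bash
python3 -m jog '[[[0,-10,0,0,0,0,0],[0,-20,0,0,0,0,0],[0,0,-40,0,0,0,0],[0,0,-45,0,0,0,0],[0,0,0,0,0,0,0]]]'
python3 -c "
from h import *
go([0.457,-0.279,0.37],-.33)
find(['cradle','stand','bar','grip','vial_a','vial_b'])"
```

```text
clock: 7.85
position: [0.6197, 0.0832, 0.3815]
tool_rot: [-3.139, -0.007, -0.251]
force: [-0.4, -0.4, -0.2]
grip_width: -0.0002
finger_force: 0.0
t 7.85 p [0.6197 0.0832 0.3815] rot [-3.139 -0.007 -0.251] F [-0.42 -0.41 -0.21] gw -0.0002 ff 0.0
shift mm [-67.6 391.3   9.9]
turn [-0.001  0.     0.079] corr [-0.003 -0.007  0.079]
scene cradle [([0.547, 0.048, 0.252], 0.62)]
scene stand [([0.716, 0.013, -0.0], 0.72), ([0.46, -0.278, 0.007], 0.23)]
scene bar [([0.453, -0.283, 0.145], 0.86)]
scene grip [([0.456, -0.279, 0.005], 0.68), ([0.451, -0.281, 0.188], 0.61)]
scene vial_a [([0.472, -0.24, 0.004], 0.58)]
scene vial_b [([0.472, -0.24, 0.004], 0.58)]
side cradle [([0.551, 0.052, 0.253], 0.89), ([0.457, -0.281, 0.002], 0.44)]
side stand [([0.718, 0.012, -0.001], 0.77)]
side bar [([0.457, -0.281, 0.144], 0.56)]
side grip [([0.456, -0.284, 0.187], 0.67), ([0.394, -0.284, -0.003], 0.48)]
side vial_a [([0.471, -0.242, 0.006], 0.46), ([0.443, -0.319, 0.006], 0.44)]
side vial_b [([0.471, -0.242, 0.006], 0.46), ([0.443, -0.319, 0.006], 0.44)]
```

```bash
python3 -m jog '[[[-7,43,0,0,0,0.04,0.5],[-7,43,0,0,0,0.04,0.5],[-7,43,0,0,0,0,0.6],[-7,43,0,0,0,0,0.7],[-7,43,0,0,0,0,0.8]]]'
python3 -m jog '[[[-7,43,0,0,0,0,0.8],[-7,43,0,0,0,0,0.8],[-7,43,0,0,0,0,0.8],[-7,43,0,0,0,0,0.8],[0,0,0,0,0,0,0.8]]]'
python3 - <<'E'
from h import *
go([0.456,-0.281,0.28],-.33)
s=bot.observe()
p=bot.grab_frame('wrist'); cv2.imwrite('pics/w2.png',p['img'][:,:,::-1])
for n in ('grip','bar','caddy','vial_a','near_front','near_back'):
    print(n,[(np.round(d['xyz'],3),round(d['conf'],2)) for d in bot.spot_point(n,p)[:2]])
E
```

```text
clock: 9.05
position: [0.519, -0.1131, 0.376]
tool_rot: [-3.142, -0.0, -0.331]
force: [0.9, -1.2, 0.3]
grip_width: 0.0681
finger_force: 0.0
clock: 9.55
position: [0.4346, -0.2701, 0.3761]
tool_rot: [3.14, 0.0, -0.338]
force: [0.0, -0.2, 0.5]
grip_width: 0.0679
finger_force: 0.0
t 9.55 p [ 0.4346 -0.2701  0.3761] rot [ 3.14   0.    -0.338] F [ 0.03 -0.2   0.48] gw 0.0679 ff 0.0
shift mm [23.8  3.  96.1]
turn [-0.     0.    -0.008] corr [ 0.002  0.    -0.008]
grip [(array([ 0.451, -0.281,  0.184]), 0.88)]
bar [(array([0.475, 0.306, 0.002]), 0.59), (array([ 0.456, -0.281,  0.149]), 0.57)]
caddy [(array([ 0.455, -0.282, -0.003]), 0.93), (array([0.715, 0.012, 0.002]), 0.61)]
vial_a [(array([ 0.467, -0.24 ,  0.002]), 0.8), (array([ 0.444, -0.318,  0.006]), 0.63)]
near_front [(array([0.551, 0.049, 0.007]), 0.74), (array([ 0.389, -0.28 , -0.   ]), 0.6)]
near_back [(array([ 0.507, -0.323, -0.   ]), 0.93), (array([ 0.458, -0.282,  0.147]), 0.28)]
```

View pics/w2.png

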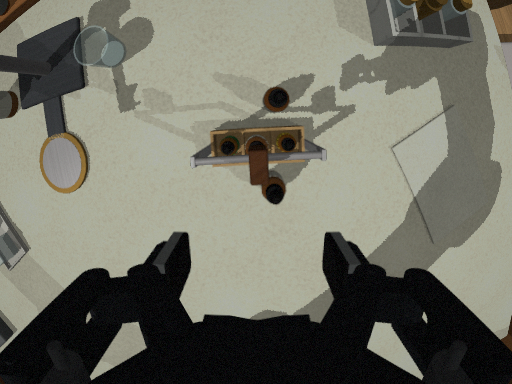

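The wrist view shows the bar running from about (193,160) to (326,153), with the grip block top at about (258,170). I'll work out the bar's direction from these two pixels.

```bash
cat >> h.py <<'E'
def wray(p,s,uv,z):
    "wrist fisheye pixel -> world point at height z"
    K=np.array(p['intrinsics']); T=np.array(p['tool_from_camera']); R=Ro.from_euler('xyz',s['tool_rot']).as_matrix()
    x=np.array([(uv[0]-K[0,2])/K[0,0],(uv[1]-K[1,2])/K[1,1]]); r=np.hypot(*x)
    d=np.r_[x/r*np.sin(r),np.cos(r)]; d=R@T[:3,:3]@d; o=R@T[:3,3]+s['position']
    return o+d*(z-o[2])/d[2]
E
python3 - <<'E'
from h import *
s=bot.observe(); p=bot.grab_frame('wrist')
a=wray(p,s,(195,160),.145); b=wray(p,s,(325,154),.145); print(a,b,(a+b)/2,'yaw',np.arctan2(-(a-b)[0],(a-b)[1]),np.linalg.norm(a-b))
ra=bot.trace('grip',p)[0]['region']
cv2.imwrite('pics/w3.png',cv2.resize(p['img'][100:220,170:350,::-1],None,fx=4,fy=4))
E
```

```text
[ 0.47601868 -0.21069474  0.145     ] [ 0.43858662 -0.34001976  0.145     ] [ 0.45730265 -0.27535725  0.145     ] yaw -0.2817423529238703 0.13463327408987166
```

View pics/w3.png

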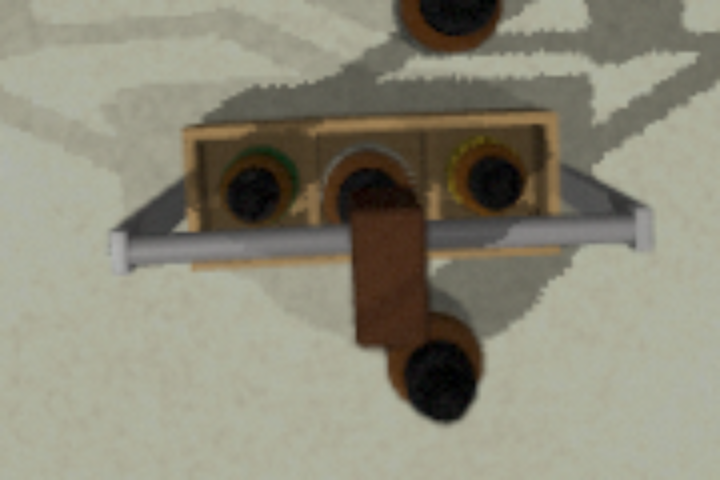

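Run:
```python
from h import *
s=bot.observe(); p=bot.grab_frame('wrist')
a=wray(p,s,(200.5,162.7),.145); b=wray(p,s,(330,157.5),.145); print((a+b)/2,'yaw',np.arctan2(-(a-b)[0],(a-b)[1]),np.linalg.norm(a-b))
g=wray(p,s,(267.5,169.2),.204);print(g)
go([*((a+b)[:2]/2*.5+g[:2]*.5),.28],-.295)
```

```text
[ 0.45222506 -0.279963    0.145     ] yaw -0.2869811190042969 0.1344177353155309
[ 0.45329912 -0.28009971  0.204     ]
t 10.05 p [ 0.4379 -0.2648  0.3759] rot [-3.141 -0.    -0.33 ] F [-0.01  0.35  0.11] gw 0.0681 ff 0.0
shift mm [19.   9.6 95.9]
turn [ 0.    -0.    -0.035] corr [-0.    -0.    -0.035]
```

```bash
python3 -m jog '[[[10,5,10,0,0,-0.04,0.7],[9,5,20,0,0,0,0.7],[0,0,30,0,0,0,0.7],[0,0,20,0,0,0,0.7],[0,0,0,0,0,0,0.7]]]'
python3 - <<'E'
from h import *
go([0.453,-0.280,.242],-.29)
s=bot.observe(); p=bot.grab_frame('wrist'); cv2.imwrite('pics/w4.png',p['img'][:,:,::-1])
print([(d['xyz'],d['conf']) for d in bot.spot_point('grip',p)])
E
```

```text
clock: 10.55
position: [0.4519, -0.28, 0.2937]
tool_rot: [-3.141, 0.004, -0.291]
force: [-0.5, -0.1, 0.1]
grip_width: 0.0597
finger_force: 0.0
t 10.55 p [ 0.4519 -0.28    0.2937] rot [-3.141  0.004 -0.291] F [-0.55 -0.13  0.12] gw 0.0597 ff 0.0
shift mm [ 1.2 -0.2 51.7]
turn [-0.    -0.    -0.001] corr [-0.001  0.004 -0.001]
[([0.4539, -0.2794, 0.1863], 0.7), ([0.4509, -0.276, 0.0067], 0.24)]
```

View pics/w4.png

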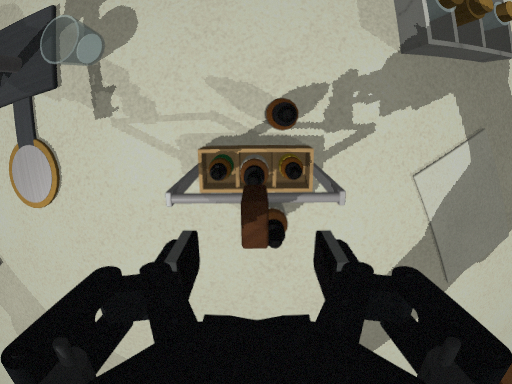

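The wrist view shows the bar level in the picture at row 198, and the block at (255,215) centred between the fingers at (185,250) and (328,250). I'll descend and grip.

```bash
python3 -m jog '[[[1,0,15,0,0,0,0.7],[1,0,20,0,0,0,0.7],[0,0,14,0,0,0,0.7],[0,0,2,0,0,0,0.7]]]'
python3 -m jog '[[[0,0,0,0,0,0,0.2],[0,0,0,0,0,0,0.1],[0,0,0,0,0,0,0],[0,0,0,0,0,0,0],[0,0,0,0,0,0,0]]]' 50
python3 -m jog '[[[0,0,0,0,0,0,0],[0,0,0,0,0,0,0]]]'
```

```text
clock: 11.05
position: [0.4546, -0.2811, 0.2449]
tool_rot: [-3.142, 0.0, -0.291]
force: [-0.3, -0.3, 0.1]
grip_width: 0.0601
finger_force: 0.0
clock: 11.55
position: [0.455, -0.2811, 0.2456]
tool_rot: [-3.142, -0.001, -0.291]
force: [0.2, 3.2, 8.0]
grip_width: 0.0152
finger_force: 50.3
clock: 11.75
position: [0.455, -0.281, 0.2456]
tool_rot: [-3.141, -0.001, -0.291]
force: [0.2, 3.2, 7.6]
grip_width: 0.0152
finger_force: 50.3
```

```bash
python3 -m jog '[[[0,0,-5,0,0,0,0],[0,0,-10,0,0,0,0],[0,0,-15,0,0,0,0],[0,0,-20,0,0,0,0],[0,0,-25,0,0,0,0]]]'
python3 -m jog '[[[0,0,-25,0,0,0,0],[0,0,-20,0,0,0,0],[0,0,-15,0,0,0,0],[0,0,-8,0,0,0,0],[0,0,0,0,0,0,0]]]'
python3 - <<'E'
from h import *
find(['bar','grip','caddy','cradle','near_front','near_back'])
st()
E
```

```text
clock: 12.25
position: [0.4541, -0.2811, 0.3208]
tool_rot: [-3.141, 0.001, -0.291]
force: [0.0, 0.1, -2.0]
grip_width: 0.0154
finger_force: 48.9
clock: 12.75
position: [0.4546, -0.2813, 0.3889]
tool_rot: [3.141, -0.001, -0.291]
force: [0.3, 0.2, -4.1]
grip_width: 0.0154
finger_force: 48.9
scene bar [([0.454, -0.282, 0.289], 0.69)]
scene grip [([0.448, -0.279, 0.328], 0.74)]
scene caddy [([0.454, -0.278, 0.146], 0.55)]
scene cradle [([0.549, 0.049, 0.253], 0.64), ([0.505, -0.328, -0.001], 0.21)]
scene near_front [([0.397, -0.281, -0.0], 0.68)]
scene near_back [([0.507, -0.326, -0.002], 0.53), ([0.453, 0.294, -0.001], 0.32)]
side bar [([0.458, -0.282, 0.286], 0.93)]
side grip [([0.459, -0.283, 0.331], 0.74), ([0.468, -0.241, 0.148], 0.25)]
side caddy [([0.453, -0.283, 0.143], 0.79), ([0.456, -0.282, 0.286], 0.29)]
side cradle [([0.551, 0.053, 0.251], 0.88)]
side near_front [([0.396, -0.279, 0.002], 0.5)]
side near_back [([0.502, -0.325, 0.001], 0.59)]
t 13.45 p [ 0.4545 -0.2812  0.3879] rot [-3.142  0.    -0.291] F [-0.06 -0.27 -2.14] gw 0.0153 ff 48.86257588863373
```

```bash
python3 -c "
from h import *
go([0.462,0.069,.380],-.215)"
```

```text
t 13.45 p [ 0.4545 -0.2812  0.3879] rot [-3.142  0.    -0.291] F [-0.06 -0.27 -2.14] gw 0.0153 ff 48.86257588863373
shift mm [ -93.4 -337.6    7.9]
turn [-0.    -0.    -0.076] corr [-0.     0.    -0.076]
```

```bash
python3 -m jog '[[[-3,-12,0,0,0,0,0],[-6,-22,0,0,0,0,0],[-9,-32,0,0,0,0,0],[-11,-38,0,0,0,0,0],[-11,-40,0,0,0,0,0]]]' >/dev/null
python3 -m jog '[[[-11,-40,0,0,0,0,0],[-11,-40,0,0,0,0,0],[-11,-38,0,0,0,0,0],[-9,-32,0,0,0,0,0],[-6,-24,0,0,0,0,0]]]' > /dev/null
python3 -m jog '[[[-4,-13,2,0,0,-0.02,0],[-1,-6,2,0,0,-0.03,0],[0,0,2,0,0,-0.026,0],[0,0,0,0,0,0,0],[0,0,0,0,0,0,0]]]'
python3 - <<'E'
from h import *
go([0.462,0.069,.379],-.215)
find(['bar','grip','cradle','caddy','post_top','vial_a','blend'])
s=bot.observe(); p=bot.grab_frame('wrist'); cv2.imwrite('pics/w5.png',p['img'][:,:,::-1])
for n in ('bar','grip','cradle','post_top'):
    print(n,[(np.round(d['xyz'],3),round(d['conf'],2)) for d in bot.spot_point(n,p)[:2]])
p=bot.grab_frame('side'); cv2.imwrite('pics/s5.png',p['img'][:,:,::-1])
E
```

```text
clock: 14.95
position: [0.4622, 0.0673, 0.3818]
tool_rot: [3.141, 0.0, -0.217]
force: [0.5, -0.3, -3.1]
grip_width: 0.0154
finger_force: 49.1
t 14.95 p [0.4622 0.0673 0.3818] rot [ 3.141  0.    -0.217] F [ 0.49 -0.3  -3.07] gw 0.0154 ff 49.08429443836212
shift mm [-0.5 -1.7  2.8]
turn [-0.     0.    -0.002] corr [ 0.     0.    -0.002]
scene bar [([0.463, 0.063, 0.281], 0.92), ([0.681, -0.118, -0.006], 0.24)]
scene grip [([0.46, 0.068, 0.323], 0.69), ([0.475, 0.108, 0.142], 0.69)]
scene cradle [([0.549, 0.047, 0.254], 0.7)]
scene caddy [([0.463, 0.07, 0.139], 0.58)]
scene post_top [([0.714, 0.014, 0.249], 0.94)]
scene vial_a [([0.681, -0.118, -0.006], 0.75), ([0.475, 0.103, 0.141], 0.49)]
scene blend [([0.465, 0.07, 0.143], 0.68)]
side bar [([0.465, 0.066, 0.282], 0.64), ([0.456, 0.028, 0.142], 0.58)]
side grip [([0.466, 0.067, 0.322], 0.74), ([0.461, 0.068, 0.282], 0.19)]
side cradle [([0.55, 0.051, 0.248], 0.94)]
side caddy [([0.463, 0.065, 0.136], 0.57), ([0.464, 0.067, 0.324], 0.17)]
side post_top [([0.719, 0.013, 0.252], 0.98)]
side vial_a [([0.713, 0.131, 0.003], 0.69), ([0.453, 0.025, 0.143], 0.55)]
side blend [([0.466, 0.069, 0.142], 0.56)]
bar [(array([0.461, 0.069, 0.281]), 0.61), (array([ 0.509, -0.325, -0.004]), 0.16)]
grip [(array([0.463, 0.069, 0.321]), 0.89)]
cradle [(array([0.551, 0.051, 0.253]), 0.72), (array([0.501, 0.333, 0.004]), 0.22)]
post_top []
```

View pics/w5.png

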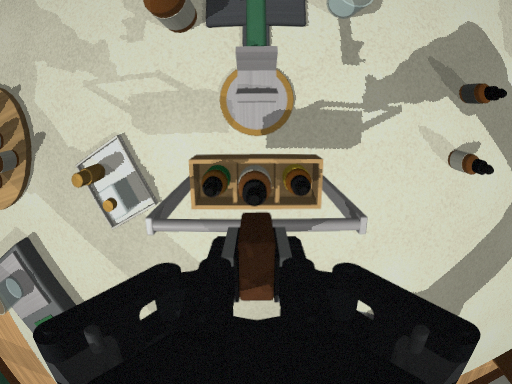

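The wrist view shows the cradle at (257,95) in line with the caddy's middle at (256,185) and the block at (257,255), and all three bottles are standing. I'll thread in about 2/3 of the way, then check.

```bash
python3 -m jog '[[[5,0,2.5,0,0,0,0],[10,0,0,0,0,0,0],[15,-1,0,0,0,0,0],[15,0,0,0,0,0,0],[10,0,0,0,0,0,0]]]' 
python3 -m jog '[[[5,0,0,0,0,0,0],[0,0,0,0,0,0,0],[0,0,0,0,0,0,0]]]'
python3 - <<'E'
from h import *
find(['bar','cradle'])
find(['bar','cradle'])
p=bot.grab_frame('side'); cv2.imwrite('pics/s6.png',cv2.resize(p['img'][90:290,150:350,::-1],None,fx=3,fy=3))
E
```

```text
clock: 16.55
position: [0.5174, 0.0571, 0.3791]
tool_rot: [3.142, 0.0, -0.216]
force: [0.3, 0.4, -2.9]
grip_width: 0.0149
finger_force: 49.1
clock: 16.85
position: [0.5206, 0.0566, 0.3793]
tool_rot: [3.142, 0.0, -0.215]
force: [-0.6, -0.6, -2.7]
grip_width: 0.0153
finger_force: 49.1
scene bar [([0.519, 0.051, 0.28], 0.88), ([0.396, -0.283, 0.001], 0.55)]
scene cradle [([0.548, 0.046, 0.252], 0.92)]
side bar [([0.52, 0.058, 0.279], 0.89), ([0.712, 0.13, 0.003], 0.71)]
side cradle [([0.547, 0.053, 0.25], 0.86)]
scene bar [([0.52, 0.055, 0.277], 0.86), ([0.534, 0.096, 0.14], 0.62)]
scene cradle [([0.548, 0.049, 0.251], 0.84)]
side bar [([0.524, 0.058, 0.28], 0.86)]
side cradle [([0.547, 0.054, 0.252], 0.74), ([0.72, 0.014, 0.252], 0.74)]
```

View pics/s6.png

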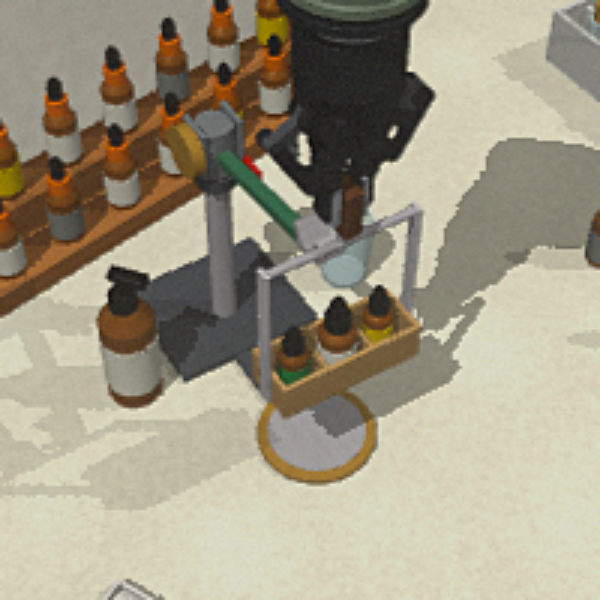

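The side crop shows the cradle tip at (320,235) just short of the bar, midway between the uprights and under bar height. I'll move the last 28 mm.

```bash
python3 -m jog '[[[6,0,0,0,0,0,0],[10,0,0,0,0,0,0],[8,0,0,0,0,0,0],[4,0,0,0,0,0,0],[0,0,0,0,0,0,0]]]' 
python3 -m jog '[[[0,0,0,0,0,0,0],[0,0,0,0,0,0,0]]]'
python3 - <<'E'
from h import *
for i in range(3): find(['bar','cradle'])
st()
E
```

```text
clock: 18.0
position: [0.5488, 0.0504, 0.3791]
tool_rot: [-3.141, 0.0, -0.216]
force: [-0.8, -0.0, -2.7]
grip_width: 0.0152
finger_force: 49.1
clock: 18.2
position: [0.5481, 0.0506, 0.3794]
tool_rot: [3.142, 0.0, -0.215]
force: [0.1, 0.4, -3.0]
grip_width: 0.0151
finger_force: 49.1
scene bar [([0.546, 0.045, 0.278], 0.59)]
scene cradle [([0.548, 0.049, 0.253], 0.79)]
side bar [([0.55, 0.052, 0.281], 0.76)]
side cradle [([0.554, 0.051, 0.252], 0.89)]
scene bar [([0.549, 0.051, 0.277], 0.92), ([0.552, 0.051, 0.01], 0.58)]
scene cradle [([0.548, 0.047, 0.253], 0.75)]
side bar [([0.551, 0.052, 0.282], 0.93)]
side cradle [([0.552, 0.05, 0.252], 0.95)]
scene bar [([0.548, 0.047, 0.28], 0.93), ([0.477, 0.308, 0.0], 0.31)]
scene cradle [([0.549, 0.047, 0.254], 0.95), ([0.458, 0.295, 0.003], 0.45)]
side bar [([0.552, 0.052, 0.276], 0.6)]
side cradle [([0.547, 0.051, 0.252], 0.58), ([0.548, 0.047, 0.007], 0.3)]
t 19.1 p [0.5483 0.0505 0.3794] rot [-3.142  0.    -0.215] F [ 0.28 -0.73 -3.17] gw 0.0154 ff 49.0948086977005
```

```bash
python3 -m jog '[[[0,0,4,0,0,0,0],[0,0,5,0,0,0,0],[0,0,4,0,0,0,0],[0,0,2,0,0,0,0],[0,0,0,0,0,0,0]]]' 
python3 -m jog '[[[0,0,2,0,0,0,0],[0,0,2,0,0,0,0],[0,0,2,0,0,0,0],[0,0,2,0,0,0,0],[0,0,2,0,0,0,0]]]' 
python3 -m jog '[[[0,0,2,0,0,0,0],[0,0,2,0,0,0,0],[0,0,2,0,0,0,0],[0,0,1,0,0,0,0],[0,0,0,0,0,0,0]]]'
python3 - <<'E'
from h import *
for i in range(2): find(['bar','cradle'])
for i in range(4): bot.grab_frame('side'); st()
E
```

```text
clock: 19.6
position: [0.5482, 0.0505, 0.364]
tool_rot: [3.141, 0.001, -0.215]
force: [-0.1, -0.6, -3.0]
grip_width: 0.0153
finger_force: 49.1
clock: 20.1
position: [0.5483, 0.0505, 0.3543]
tool_rot: [-3.142, -0.0, -0.215]
force: [0.2, 0.8, -2.7]
grip_width: 0.0156
finger_force: 49.2
clock: 20.6
position: [0.5483, 0.0505, 0.3473]
tool_rot: [3.142, 0.0, -0.215]
force: [-0.6, -0.1, -1.2]
grip_width: 0.0152
finger_force: 49.3
scene bar [([0.55, 0.047, 0.244], 0.8), ([0.548, 0.053, 0.106], 0.25)]
scene cradle [([0.547, 0.048, 0.244], 0.97)]
side bar [([0.549, 0.051, 0.248], 0.72)]
side cradle [([0.551, 0.054, 0.243], 0.71)]
scene bar [([0.549, 0.049, 0.248], 0.72)]
scene cradle [([0.548, 0.047, 0.243], 0.58)]
side bar [([0.552, 0.051, 0.247], 0.71)]
side cradle [([0.551, 0.053, 0.244], 0.67), ([0.505, -0.322, -0.002], 0.16)]
t 21.25 p [0.5483 0.0505 0.3474] rot [-3.142  0.    -0.215] F [-1.32  0.99 -0.74] gw 0.0154 ff 49.28883969783783
t 21.3 p [0.5483 0.0506 0.3474] rot [-3.142  0.    -0.215] F [-1.45  0.79 -1.23] gw 0.0152 ff 49.293107986450195
t 21.35 p [0.5483 0.0505 0.3474] rot [-3.142  0.    -0.215] F [-0.95  0.42 -1.1 ] gw 0.0153 ff 49.29427206516266
t 21.4 p [0.5483 0.0505 0.3474] rot [-3.142  0.    -0.215] F [-0.75 -0.25 -1.67] gw 0.0151 ff 49.2993289232254
```

The bar is seated and the cradle has sunk about 7 mm with it. I'll keep letting it down.

```bash
python3 -m jog '[[[0,0,2,0,0,0,0],[0,0,2,0,0,0,0],[0,0,3,0,0,0,0],[0,0,3,0,0,0,0],[0,0,2,0,0,0,0]]]' >/dev/null
python3 -m jog '[[[0,0,2,0,0,0,0],[0,0,2,0,0,0,0],[0,0,1,0,0,0,0],[0,0,0,0,0,0,0],[0,0,0,0,0,0,0]]]'
cat >> h.py <<'E'
def avg(n=12):
    F=[]
    for i in range(n): bot.grab_frame('side'); s=bot.observe(); F.append(s['force'])
    print('meanF',np.round(np.mean(F,0),2),'sd',np.round(np.std(F,0)/n**.5,2),'z',s['position'])
E
python3 - <<'E'
from h import *
find(['bar','cradle']); avg(); st()
E
```

```text
clock: 22.4
position: [0.5483, 0.0505, 0.3304]
tool_rot: [3.142, 0.0, -0.215]
force: [-0.8, 0.5, -1.2]
grip_width: 0.0154
finger_force: 49.5
scene bar [([0.549, 0.049, 0.231], 0.75)]
scene cradle [([0.547, 0.047, 0.227], 0.87)]
side bar [([0.55, 0.052, 0.228], 0.82)]
side cradle [([0.504, -0.323, -0.001], 0.75), ([0.55, 0.054, 0.229], 0.71)]
meanF [-1.52  0.4  -0.49] sd [0.18 0.12 0.11] z [0.54829961 0.0505037  0.33041201]
t 23.3 p [0.5483 0.0505 0.3304] rot [-3.142 -0.    -0.215] F [-2.11  0.29 -0.36] gw 0.0152 ff 49.45988595485687
```

```bash
python3 -m jog '[[[-1,0,0,0,0,0,0],[-1,0,1,0,0,0,0],[0,0,1,0,0,0,0],[0,0,1,0,0,0,0],[0,0,0,0,0,0,0]]]'
python3 - <<'E'
from h import *
find(['bar','cradle']);avg()
E
python3 -m jog '[[[0,0,1,0,0,0,0],[0,0,1,0,0,0,0],[0,0,1,0,0,0,0],[0,0,0,0,0,0,0]]]'
python3 - <<'E'
from h import *
avg()
E
```

```text
clock: 23.8
position: [0.5464, 0.0509, 0.3273]
tool_rot: [3.142, -0.0, -0.215]
force: [1.9, -0.3, -0.6]
grip_width: 0.0153
finger_force: 49.5
scene bar [([0.547, 0.047, 0.226], 0.56)]
scene cradle [([0.547, 0.049, 0.225], 0.58)]
side bar [([0.544, 0.05, 0.23], 0.73), ([0.457, 0.29, 0.002], 0.31)]
side cradle [([0.55, 0.052, 0.224], 0.52), ([0.556, 0.091, 0.087], 0.47)]
meanF [ 1.45 -0.53 -0.19] sd [0.13 0.09 0.1 ] z [0.54631134 0.05096474 0.32740657]
clock: 25.1
position: [0.5464, 0.0509, 0.3243]
tool_rot: [-3.142, 0.0, -0.215]
force: [2.4, -0.5, -0.5]
grip_width: 0.0154
finger_force: 49.6
meanF [ 1.97 -0.66  0.02] sd [0.07 0.14 0.18] z [0.54633181 0.0509396  0.32440997]
```

```bash
python3 -m jog '[[[0.5,0,0,0,0,0,0],[0.6,0,0,0,0,0,0],[0,0,0,0,0,0,0]]]'
python3 - <<'E'
from h import *
find(['bar','cradle','caddy']);avg()
E
```

```text
clock: 26.0
position: [0.5471, 0.0508, 0.3242]
tool_rot: [3.141, 0.001, -0.215]
force: [-2.1, 0.5, -0.2]
grip_width: 0.0154
finger_force: 49.5
scene bar [([0.548, 0.049, 0.226], 0.91), ([0.55, 0.055, 0.081], 0.25)]
scene cradle [([0.546, 0.049, 0.222], 0.92)]
scene caddy [([0.542, 0.055, 0.081], 0.87), ([0.712, 0.015, 0.249], 0.46)]
side bar [([0.553, 0.05, 0.226], 0.74)]
side cradle [([0.551, 0.053, 0.221], 0.58)]
side caddy [([0.549, 0.051, 0.082], 0.81)]
meanF [-2.1   0.57 -0.14] sd [0.1  0.1  0.16] z [0.54740485 0.05071231 0.32440305]
```

```bash
python3 -m jog '[[[-0.5,0,0,0,0,0,0],[0,0,0,0,0,0,0],[0,0,0,0,0,0,0]]]' 20
python3 - <<'E'
from h import *
avg()
E
```

```text
clock: 27.3
position: [0.5471, 0.0508, 0.3245]
tool_rot: [-3.141, -0.001, -0.215]
force: [1.0, 0.2, 0.5]
grip_width: 0.0153
finger_force: 49.5
meanF [ 1.5  -0.35  0.03] sd [0.15 0.13 0.15] z [0.54694253 0.05082083 0.32440777]
```

Vertical load on the wrist is about 0 and the arm is still, so I'll open slowly.

```bash
python3 -m jog '[[[0,0,0,0,0,0,0.19],[0,0,0,0,0,0,0.2],[0,0,0,0,0,0,0.22],[0,0,0,0,0,0,0.25],[0,0,0,0,0,0,0.3]]]'
python3 -m jog '[[[0,0,0,0,0,0,0.4],[0,0,0,0,0,0,0.5],[0,0,0,0,0,0,0.6],[0,0,0,0,0,0,0.6],[0,0,0,0,0,0,0.6]]]'
python3 - <<'E'
from h import *
find(['bar','cradle','caddy','grip','vial_a','blend'])
s=bot.observe(); p=bot.grab_frame('wrist'); cv2.imwrite('pics/w7.png',p['img'][:,:,::-1])
E
```

```text
clock: 28.4
position: [0.5469, 0.0508, 0.3244]
tool_rot: [3.142, 0.0, -0.215]
force: [0.1, -0.3, 0.9]
grip_width: 0.0256
finger_force: 0.0
clock: 28.9
position: [0.5469, 0.0508, 0.3244]
tool_rot: [-3.142, 0.0, -0.215]
force: [-0.3, -0.8, -0.1]
grip_width: 0.0515
finger_force: 0.0
scene bar [([0.544, 0.044, 0.224], 0.87), ([0.508, -0.325, -0.002], 0.71)]
scene cradle [([0.547, 0.046, 0.223], 0.64)]
scene caddy [([0.545, 0.054, 0.08], 0.82)]
scene grip [([0.541, 0.052, 0.262], 0.56)]
scene vial_a [([0.56, 0.092, 0.084], 0.46), ([0.54, 0.013, 0.082], 0.41)]
scene blend [([0.549, 0.055, 0.086], 0.46)]
side bar [([0.549, 0.051, 0.226], 0.6), ([0.54, 0.008, 0.084], 0.2)]
side cradle [([0.552, 0.054, 0.221], 0.59), ([0.553, 0.048, 0.266], 0.45)]
side caddy [([0.548, 0.049, 0.081], 0.68)]
side grip [([0.55, 0.051, 0.262], 0.71)]
side vial_a [([0.558, 0.091, 0.083], 0.54), ([0.536, 0.006, 0.082], 0.5)]
side blend [([0.549, 0.053, 0.083], 0.46)]
```

View pics/w7.png

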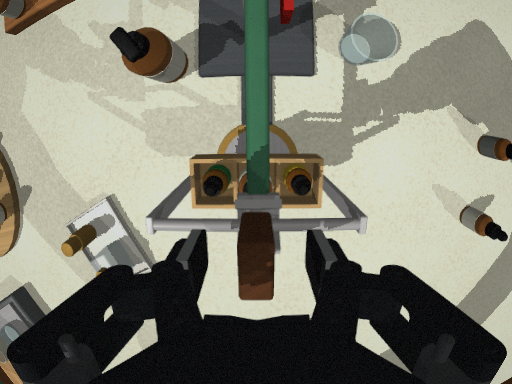

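The wrist view shows the fingers clear of the block (gaps at columns 207–238 and 273–307). The bar lies in the cradle at (257,203) and the caddy hangs square. I'll withdraw straight up.

```bash
python3 -m jog '[[[0,0,-5,0,0,0,0.6],[0,0,-15,0,0,0,0.6],[0,0,-25,0,0,0,0.6],[0,0,-35,0,0,0,0.6],[0,0,-35,0,0,0,0.6]]]'
python3 -m jog '[[[0,0,-20,0,0,0,0.6],[0,0,0,0,0,0,0.6],[0,0,0,0,0,0,0.6],[0,0,0,0,0,0,0.6],[0,0,0,0,0,0,0.6]]]'
python3 -m jog '[[[0,0,0,0,0,0,0.6],[0,0,0,0,0,0,0.6],[0,0,0,0,0,0,0.6],[0,0,0,0,0,0,0.6],[0,0,0,0,0,0,0.6]]]'
python3 - <<'E'
from h import *
find(['bar','cradle','caddy','grip','vial_a','blend'])
p=bot.grab_frame('side'); cv2.imwrite('pics/s8.png',cv2.resize(p['img'][90:290,150:350,::-1],None,fx=3,fy=3))
E
```

```text
clock: 30.15
position: [0.5466, 0.0508, 0.441]
tool_rot: [-3.142, 0.0, -0.215]
force: [0.2, -0.8, 0.2]
grip_width: 0.0514
finger_force: 0.0
clock: 30.65
position: [0.5467, 0.0508, 0.4586]
tool_rot: [3.141, 0.001, -0.215]
force: [-0.3, -0.0, 0.8]
grip_width: 0.0511
finger_force: 0.0
clock: 31.15
position: [0.5469, 0.0508, 0.4594]
tool_rot: [-3.142, 0.0, -0.215]
force: [-0.3, 0.1, 0.8]
grip_width: 0.0513
finger_force: 0.0
scene bar [([0.548, 0.049, 0.226], 0.96)]
scene cradle [([0.548, 0.049, 0.219], 0.79)]
scene caddy [([0.546, 0.054, 0.08], 0.97)]
scene grip [([0.543, 0.051, 0.264], 0.79)]
scene vial_a [([0.54, 0.012, 0.082], 0.59), ([0.556, 0.089, 0.084], 0.49)]
scene blend [([0.543, 0.052, 0.086], 0.57)]
side bar [([0.549, 0.049, 0.227], 0.78)]
side cradle [([0.55, 0.056, 0.221], 0.88)]
side caddy [([0.546, 0.049, 0.081], 0.92), ([0.718, 0.013, -0.001], 0.18)]
side grip [([0.551, 0.05, 0.264], 0.86)]
side vial_a [([0.538, 0.007, 0.085], 0.48), ([0.557, 0.091, 0.082], 0.45)]
side blend [([0.549, 0.054, 0.083], 0.71), ([0.549, 0.051, 0.079], 0.19)]
```

View pics/s8.png

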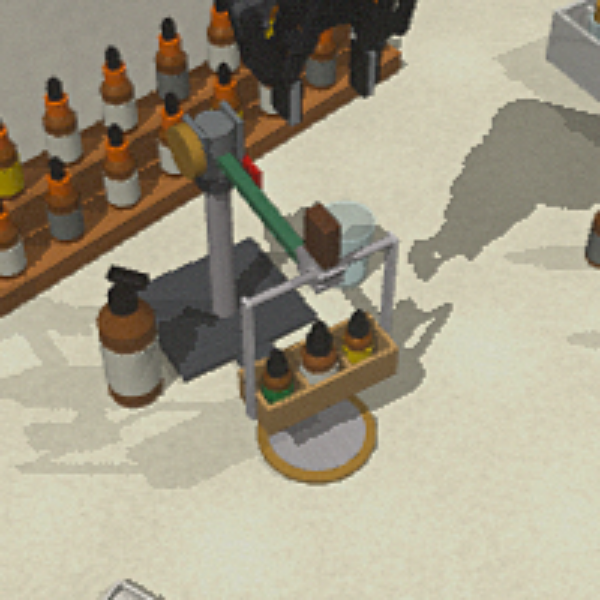

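The side crop shows the caddy hanging upright with its bar in the cradle at (325,270), over the drip tray at (318,435). All three bottles are standing and the gripper is well clear.

```bash
python3 -c "
from workcell import bot
print(bot.job_done())"
```

```text
the job is handed in; nothing more can be done
None
```

The caddy is hanging upright and still in the weigh arm's cradle over the drip tray, with its three bottles standing in it and the gripper clear; the job was handed in at about 32 s, and no verdict was returned.

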